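# Stack the bathroom cabinet's lower shelf in order

## Robot

A 6-joint arm with a two-finger parallel gripper is mounted at the origin on the work surface. World frame = base frame: x ahead of the robot, y to its left, z up, the work surface at z = 0. Lengths are in m, angles in rad, forces in N, time in s.
With the tool pointing down it reaches from about 0.35 to 0.85 m from the base axis. Payload 8.1 kg.
Tool frame: the origin (TCP) lies midway between the tips of the shut fingers; the grasp point (between the pads) lies grip_point_offset behind it (grip_point_offset is the distance from the TCP to the grasp point, in m); z points along the fingers, y is the line along which they close (so a half turn about z gives the same grasp; the last joint's range is limited). The gripper opens to 93 mm and grips with 3 to 60 N. Pads are 15 mm wide; open, the fingers measure 128 mm over their backs; the gripper's body (75 mm by 188 mm) begins 65 mm behind the grasp point.
Start: joints at [1.143, 0.13, 1.488, -0, 1.523, -0.085], TCP at [0.202, 0.565, 0.19] pointing down, gripper open.
Joint ranges: [-2.96, 2.96], [-0.89, 2.26], [0.02, 2.5], [-1.34, 4.48], [0, 2.73], [-2.66, 2.66]. Speed limits (rad/s): [2.39, 2.39, 2.79, 3.14, 3.14, 3.14].

## Interface

Orientations are given as a unit quaternion [w, x, y, z].
In Python, from plant import get_obs, capture, calibration, finish_job, recognise, grip_point_offset gives the robot as it stands.
- The arm moves only by the tool jog_arm, never from a script. Its argument "rows" is one flat list of numbers, 4 for each row, row after row: the shift along the tool's x, y, z scaled (see below), then the turn about the tool's z scaled (see below). A call has 1 to 20 rows; each row is the pose to reach, as a shift and turn from the pose commanded when the call began, along the tool's axes at that moment, turning the shorter way round; what a row does not reach only later rows make up. The controller multiplies each number of a shift by 300 mm and each number of a turn by 180 degrees. A row lasts 1/12 s, in which the tool goes at most 41.7 mm and 7.16 degrees, less where a joint would pass 70% of its speed; a pose out of reach is approached as far as the arm can. A call with a number of a shift or a turn outside -1 to 1 is refused whole. A call with a gripper value outside its range is refused whole. "gripper" is the opening, from 0 (shut) to 1 (fully open), set as the call begins (left out, the last holds). The fingers move at their own pace and stop on an object; "squeeze" is the grip in N (left out, the last holds). Time passes only in rows, so rows that repeat a pose let the fingers close. It gives the time, the measured TCP pose, the force, the opening and the grip force at its end, in the units of the state.
- get_obs(): the state, without advancing time (a new reading comes with each control period).
- capture(name): name is "scene" or "top" or "wrist"; returns the picture (384x512x3 uint8, red, green, blue); there is no depth.
- calibration(name): a dict with "fx", "fy", "cx", "cy" (pixels), "R" (3x3) and "t" (3): a world point X has camera coordinates R X + t; the wrist camera has in their place "tool_from_camera" (4x4, takes a point from camera to tool coordinates, whose origin is the TCP and whose axes are the flange's). Camera axes: x right, y down, z forward; pixel columns grow to the right and rows downward; lengths in m; the calibration is good to about 2 mm. A picture is of the moment at which its call begins: read the wrist's pose just before it. calibration takes no time and is no camera call.
- finish_job(): hands the job in; it is judged then, once.
Trained networks look in the newest picture that a camera, given by its name, has taken for a name from the list of things; names that differ only in an ending like _2 or _b are one class to them, and where a whole thing is asked for, a point or a joint stands for the part that bears it (a point fixed in the world has none). Each returns a list of dicts, best first, with "score" (0 to 1); they miss things now and then, are a little off and sometimes report something else, mostly with a low value. They report only what shows in the picture. A call takes as long as a camera call.
- recognise(camera, name): "rect" ([centre column, centre row, width, height] in pixels, round what is visible of it).
The state is a dict: "clock": time; "q": joint angles; "joint_vel": joint speeds; "effort": joint torques, N m; "tool_pos": TCP position; "ee_rot": TCP orientation; "force": force on the tool from outside, world axes, zero at the start; "ft_torque": the same for the moment, N m; "finger_gap": opening from 0.0 (shut) to 1.0 (fully open); "grip_force": force on a finger pad.
Only numpy, scipy, OpenCV 4.12 (cv2) and the standard library are available. Lean on these libraries where they do the work, as an engineer would, in place of code of your own. Each camera call takes 0.05 s, during which the arm holds its last target. There are 200 camera calls.

## Task

Tidy the pulled-out lower shelf of the bathroom cabinet by building one stack on the cork mat, from the bottom up and one piece at a time: first the blue tub, centred on the mat, on it the green tub, on that the white soap dish, and last the bamboo nail brush, bristles down, inside the dish. Every piece sits level and centred on the one below with its long side the same way as the mat's long side; set each piece down gently without dropping it, and leave the toothbrush cup and the pump bottle where they stand.

Things in the scene. Friction and masses are not known exactly. Their poses are not given: they have to be found in the camera images.
- blue_tub: Closed blue plastic tub with a flat lid, a box 100 (x, long) x 60 (y) x 42 (z) mm, about 0.16 kg, loose; the lid does not come off. Either long end may lead. Origin at the centre of its underside, z up, x along its long side; standing upright on the shelf at the start.
- green_tub: Closed green plastic tub with a flat lid, the same size as the blue one: 100 (x, long) x 60 (y) x 42 (z) mm, about 0.16 kg, loose. Either long end may lead. Origin at the centre of its underside, z up, x along its long side; standing upright on the shelf at the start.
- soap_dish: White ceramic rectangular soap dish, 96 (x, long) x 56 (y) x 20 (z) mm outside, open on top, walls 5 mm thick, inner floor 86 x 46 mm lying 10 mm above its underside (so the rim stands 10 mm above the inner floor), about 0.18 kg, loose. Either long end may lead. Origin at the centre of its underside, z up, x along its long side.
- nail_brush: Bamboo nail brush with white bristles, bristles down, a block 70 (x, long) x 32 (y) x 46 (z) mm: bristles (rigid) the lowest 16 mm, bamboo above; about 0.07 kg, loose. Either long end may lead. In the dish it should be held by its upper half, as the dish's rim stands 10 mm up its sides. Origin at the centre of its underside, z up (tips of the bristles), x along its long side.
- cork_mat: Brown cork mat, 140 (x, long) x 100 (y) x 4 (z) mm, fixed to the shelf: where the stack goes. Origin at the centre of its underside, z up (so its top is at 4 mm), x along its long side.
- toothbrush_cup: Bystander: empty white ceramic toothbrush cup, round, 68 mm across the rim, 100 mm tall, loose. Leave alone. Origin at the centre of its underside, z up.
- pump_bottle: Bystander: stainless pump bottle with black pump head, 54 mm across, 154 mm tall, spout reaching 40 mm out along its -x, loose. Leave alone. Origin at the centre of its underside, z up.

How it is judged:
On the way, in this order (a step that is already met when the one before it is completed fails the run):
1. the blue tub stands on the cork mat, let go (horizontal distance between blue_tub and cork_mat below 0.015 m and angle between the x axis of blue_tub and the x axis of cork_mat, either way round below 0.2 rad and z of blue_tub in the frame of cork_mat between 0 and 0.008 m and angle between blue_tub's own z axis and vertical below 0.08 rad and contact force between the fingers and blue_tub below 0.1 N), for 0.2 s.
2. the green tub stands on the blue tub, let go (horizontal distance between blue_tub and cork_mat below 0.015 m and angle between the x axis of blue_tub and the x axis of cork_mat, either way round below 0.2 rad and z of blue_tub in the frame of cork_mat between 0 and 0.008 m and angle between each of blue_tub, green_tub's own z axis and vertical below 0.08 rad and horizontal distance between green_tub and blue_tub below 0.012 m and angle between the x axis of green_tub and the x axis of blue_tub, either way round below 0.2 rad and z of green_tub in the frame of blue_tub between 0.038 and 0.046 m and contact force between the fingers and green_tub below 0.1 N), for 0.2 s.
3. the soap dish stands on the green tub, let go (horizontal distance between blue_tub and cork_mat below 0.015 m and angle between the x axis of blue_tub and the x axis of cork_mat, either way round below 0.2 rad and z of blue_tub in the frame of cork_mat between 0 and 0.008 m and angle between each of blue_tub, green_tub, soap_dish's own z axis and vertical below 0.08 rad and horizontal distance between green_tub and blue_tub below 0.012 m and angle between the x axis of green_tub and the x axis of blue_tub, either way round below 0.2 rad and z of green_tub in the frame of blue_tub between 0.038 and 0.046 m and horizontal distance between soap_dish and green_tub below 0.012 m and angle between the x axis of soap_dish and the x axis of green_tub, either way round below 0.2 rad and z of soap_dish in the frame of green_tub between 0.038 and 0.046 m and contact force between the fingers and soap_dish below 0.1 N), for 0.2 s.
4. the nail brush lies in the soap dish, let go (horizontal distance between blue_tub and cork_mat below 0.015 m and angle between the x axis of blue_tub and the x axis of cork_mat, either way round below 0.2 rad and z of blue_tub in the frame of cork_mat between 0 and 0.008 m and angle between each of blue_tub, green_tub, soap_dish, nail_brush's own z axis and vertical below 0.08 rad and horizontal distance between green_tub and blue_tub below 0.012 m and angle between the x axis of green_tub and the x axis of blue_tub, either way round below 0.2 rad and z of green_tub in the frame of blue_tub between 0.038 and 0.046 m and horizontal distance between soap_dish and green_tub below 0.012 m and angle between the x axis of soap_dish and the x axis of green_tub, either way round below 0.2 rad and z of soap_dish in the frame of green_tub between 0.038 and 0.046 m and horizontal distance between nail_brush and soap_dish below 0.012 m and angle between the x axis of nail_brush and the x axis of soap_dish, either way round below 0.2 rad and z of nail_brush in the frame of soap_dish between 0.006 and 0.014 m and contact force between the fingers and nail_brush below 0.1 N), for 0.2 s.
At the end, for the whole second after the job is handed in: Blue tub on the cork mat (centres within 15 mm), green tub on the blue tub, soap dish on the green tub, nail brush in the soap dish (each centre within 12 mm of the one below, seated within 4 mm in height), long sides parallel to within 0.2 rad from piece to piece, all upright, let go and at rest (all of step 4 and contact force between the fingers and blue_tub below 0.1 N and linear speed of each of blue_tub, green_tub, soap_dish, nail_brush below 0.02 m/s and angular speed of each of blue_tub, green_tub, soap_dish, nail_brush below 0.2 rad/s and contact force between the fingers and green_tub below 0.1 N and contact force between the fingers and soap_dish below 0.1 N); the robot touches nothing.
It fails at once if the toothbrush cup is shifted by more than 30 mm or tipped (distance of toothbrush_cup from where it was at the start of the episode above 0.03 m or angle between toothbrush_cup's own z axis and vertical above 0.3 rad).
It fails at once if the pump bottle is shifted by more than 30 mm or tipped (distance of pump_bottle from where it was at the start of the episode above 0.03 m or angle between pump_bottle's own z axis and vertical above 0.3 rad).
It fails at once if a piece of the stack is dropped (falls freely by more than about 25 mm) ((contact force between the fingers and blue_tub below 0.1 N and linear speed of blue_tub above 0.7 m/s) or (contact force between the fingers and green_tub below 0.1 N and linear speed of green_tub above 0.7 m/s) or (contact force between the fingers and soap_dish below 0.1 N and linear speed of soap_dish above 0.7 m/s) or (contact force between the fingers and nail_brush below 0.1 N and linear speed of nail_brush above 0.7 m/s)).
It also fails if it takes over 125 s, if anything falls off the work surface, if the arm or the gripper's body presses on something with over 40 N, if the wrist force passes 120 N, or if a joint passes its speed limit or range.

## Working session

There is one attempt and no reset: what is moved stays moved. The work goes in short steps, Python scripts to look and compute and a tool call to move; the robot and the scene stay as the last step left them, time stands still between calls to the robot, and variables do not carry over. Pictures are saved under pics/ and viewed, at most 14 in all, crops included, and the job is handed in when it is done.

Besides the shell and the picture viewer there is one more tool, called after "Emit:" in YAML: its name, and indented under it one key for each argument. jog_arm: Moves the arm, as the interface text tells. Its arguments: {"type":"object","properties":{"rows":{"type":"array"},"gripper":{"type":"number"},"squeeze":{"type":"number"}},"required":["rows"]}

```bash
mkdir -p pics; python3 - <<'E'
from plant import *
import cv2
print(get_obs(), grip_point_offset)
for n in("scene","top","wrist"):
    im=capture(n); cv2.imwrite(f"pics/{n}0.png",im[:,:,::-1])
    c=calibration(n); print(n,c)
    if n!="wrist" or 1:
        for o in "blue_tub green_tub soap_dish nail_brush cork_mat toothbrush_cup pump_bottle".split():
            print(o,[(r['rect'],round(r['score'],2)) for r in recognise(n,o)[:2]])
E
```

```text
{'clock': 0.0, 'q': array([ 1.14258745e+00,  1.31133859e-01,  1.48929311e+00,  3.02361737e-05,
        1.52299472e+00, -8.53891940e-02]), 'joint_vel': array([-3.75202653e-06, -3.46048742e-04, -5.16624423e-04, -1.73821326e-03,
       -1.65242812e-03,  1.88514878e-03]), 'effort': array([ 3.76711405e-04, -5.59821582e+01, -4.91773903e+01,  7.69880810e-02,
        3.48756323e-02, -1.68353745e-04]), 'tool_pos': array([0.20138682, 0.56452872, 0.18869621]), 'ee_rot': array([-2.46879901e-04,  1.70572351e-01,  9.85344730e-01, -8.80694891e-04]), 'force': array([ 0.17447794, -0.80605194, -0.12582138]), 'ft_torque': array([ 0.03634774, -0.01752469, -0.0094208 ]), 'grip_force': 0.0, 'finger_gap': 1.0011863838963453} 0.0188
scene {'fx': 433.80572645394705, 'fy': 433.80572645394705, 'cx': 258.01926677143, 'cy': 189.52450714736688, 'R': array([[-0.85050539,  0.52596076, -0.00241967],
       [ 0.35051569,  0.5633598 , -0.7481741 ],
       [-0.39214708, -0.63717424, -0.66349805]]), 't': array([ 0.46806013, -0.17614884,  1.17106884])}
blue_tub [([206.1, 181.4, 57.0, 40.6], 0.95)]
green_tub [([245.2, 243
[... 808 characters left out ...]
([262.8, 219.7, 51.7, 61.4], 0.9)]
toothbrush_cup [([338.9, 205.8, 33.3, 26.1], 0.7)]
pump_bottle [([152.5, 149.9, 29.8, 28.5], 0.62)]
wrist {'fx': 342.3338856616834, 'fy': 342.3338856616834, 'cx': 253.7861243314125, 'cy': 185.9236858708488, 'tool_from_camera': array([[-6.71045576e-04, -9.59395749e-01, -2.82062663e-01,
         7.92540680e-02],
       [ 9.99999759e-01, -6.94291860e-04, -1.75306957e-05,
         4.34802211e-05],
       [-1.79014936e-04, -2.82062607e-01,  9.59395984e-01,
        -1.93638483e-01],
       [ 0.00000000e+00,  0.00000000e+00,  0.00000000e+00,
         1.00000000e+00]])}
blue_tub []
green_tub []
soap_dish []
nail_brush []
cork_mat []
toothbrush_cup []
pump_bottle []
```

```bash
python3 - <<'E'
import cv2
im=cv2.imread("pics/top0.png")[100:280,130:410]
cv2.imwrite("pics/topc.png",cv2.resize(im,(784,504),interpolation=cv2.INTER_CUBIC))
im=cv2.imread("pics/scene0.png")[90:330,130:410]
cv2.imwrite("pics/scenec.png",cv2.resize(im,(700,600),interpolation=cv2.INTER_CUBIC))
E
```

```text
(no output)
```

View pics/topc.png

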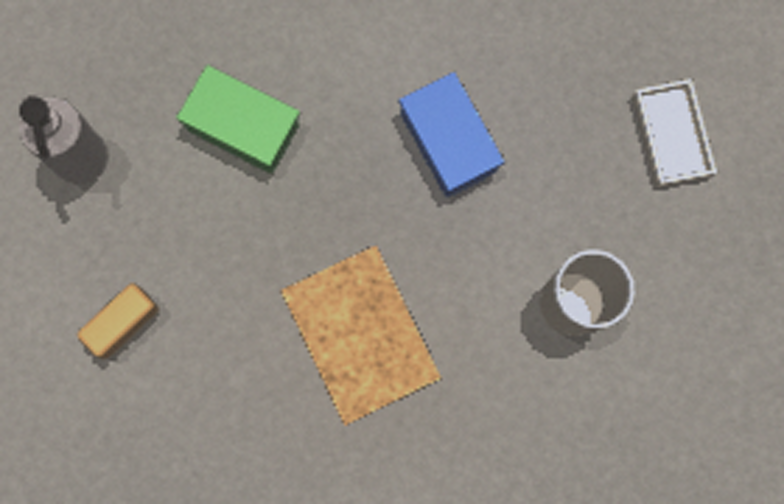

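View pics/scenec.png

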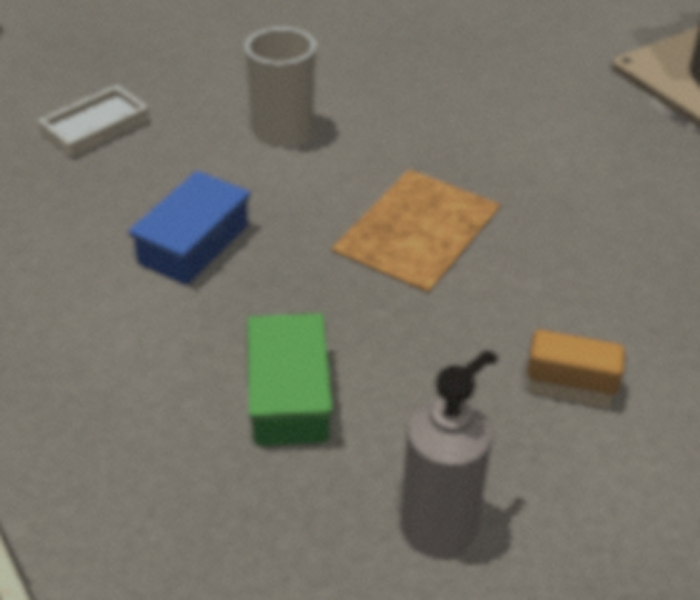

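```bash
cat > h.py <<'E'
import numpy as np, cv2
from plant import *
from scipy.optimize import minimize
from scipy.spatial.transform import Rotation as Ro
DIM=dict(blue_tub=(.1,.06,0,.042),green_tub=(.1,.06,0,.042),soap_dish=(.096,.056,0,.02),nail_brush=(.07,.032,.016,.046),cork_mat=(.14,.1,0,.004))
HSV=dict(blue_tub=((100,90,30),(130,255,255)),green_tub=((45,90,30),(80,255,255)),soap_dish=((0,0,0),(179,255,255)),nail_brush=((8,100,60),(25,255,255)),cork_mat=((8,100,60),(25,255,255)))
def proj(c,P):
    q=np.asarray(P)@np.asarray(c["R"]).T+c["t"]
    return np.c_[c["fx"]*q[:,0]/q[:,2]+c["cx"],c["fy"]*q[:,1]/q[:,2]+c["cy"]]
def wristcal(s):
    c=dict(calibration("wrist")); T=np.eye(4); w=s["ee_rot"]
    T[:3,:3]=Ro.from_quat([w[1],w[2],w[3],w[0]]).as_matrix(); T[:3,3]=s["tool_pos"]
    M=np.linalg.inv(T@c["tool_from_camera"]); c["R"]=M[:3,:3]; c["t"]=M[:3,3]; return c
def ray(c,u,v,z):
    d=np.array(c["R"]).T@[(u-c["cx"])/c["fx"],(v-c["cy"])/c["fy"],1]; o=-np.array(c["R"]).T@c["t"]
    return o+d*(z-o[2])/d[2]
def box(p,name,z=0):
    L,W,a,b=DIM[name]; cs,sn=np.cos(p[2]),np.sin(p[2])
    return np.array([[p[0]+cs*x-sn*y,p[1]+sn*x+cs*y,z+h] for x in(-L/2,L/2) for y in(-W/2,W/2) for h in(a,b)])
S=4
def mask(im,name,r):
    hsv=cv2.cvtColor(im,cv2.COLOR_RGB2HSV); lo,hi=HSV[name]; m=cv2.inRange(hsv,lo,hi)
    if name=="soap_dish":
        d=np.abs(im.astype(int)-np.median(im.reshape(-1,3),0)).sum(2); m=((im.min(2)>150)*255).astype(np.uint8)
    k=np.zeros_like(m); x,y,w,h=r; a=6
    k[max(0,int(y-h/2-a)):int(y+h/2+a),max(0,int(x-w/2-a)):int(x+w/2+a)]=1
    m=m*k
    n,l,st,_=cv2.connectedComponentsWithStats(m)
    m=((l==1+st[1:,4].argmax())*255).astype(np.uint8)
    if name=="soap_dish":
        h=cv2.convexHull(cv2.findNonZero(m)); cv2.fillConvexPoly(m,h,255)
    return cv2.resize(m,None,fx=S,fy=S,interpolation=cv2.INTER_LINEAR)>127
def fit(ms,name,p0,z=0):
    def cost(p):
        t=0
        for m,c in ms:
            k=np.zeros(m.shape,np.uint8); h=cv2.convexHull(((proj(c,box(p,name,z))+.5)*S-.5).astype(np.float32))
            cv2.fillConvexPoly(k,np.round(h*16).astype(int),1,shift=4); t+=np.sum(m!=(k>0))
        return t/sum(m.sum() for m,_ in ms)
    best=None
    for a in ([p0[2]] if len(p0)>2 else np.arange(0,np.pi,np.pi/6)):
        for sc in (.02,.006):
            x0=np.array([*p0[:2],a]) if sc==.02 else r.x
            r=minimize(cost,x0,method="Nelder-Mead",options=dict(initial_simplex=np.vstack([x0]+[x0+d for d in np.diag([sc,sc,sc*15])]),xatol=1e-4,fatol=1e-5))
        if best is None or r.fun<best.fun: best=r
    return best.x,best.fun
def yaw():
    w=get_obs()["ee_rot"]; m=Ro.from_quat([w[1],w[2],w[3],w[0]]).as_matrix(); return np.arctan2(m[1,0],m[0,0])
E
python3 - <<'E'
from h import *
R={}
R["scene"]=dict(blue_tub=[206.1,181.4,57,40.6],green_tub=[245.2,243,35.4,52.2],soap_dish=[168.1,140.7,45.2,30.6],nail_brush=[360.7,236.9,39.8,35.7],cork_mat=[297.4,184.3,69.1,50])
R["top"]=dict(blue_tub=[292.2,148.9,34.7,45.9],green_tub=[216.1,143.4,47.9,35.8],soap_dish=[370.4,149.1,30.5,38.9],nail_brush=[171.9,211.5,25.9,30.6],cork_mat=[262.8,219.7,51.7,61.4])
C={n:calibration(n) for n in R}; I={n:cv2.imread(f"pics/{n}0.png")[:,:,::-1].copy() for n in R}
for o in DIM:
    ms={n:(mask(I[n],o,R[n][o]),C[n]) for n in R}
    p0=ray(C["top"],*R["top"][o][:2],.03)[:2]
    for s in (["top","scene"],["top"],["scene"]):
        x,f=fit([ms[n] for n in s],o,p0); print(o,s,x.round(4),round(f,3))
print("cup",ray(C["top"],130+595/2.8,100+289/2.8,.1),"bottle",ray(C["top"],130+35/2.8,100+110/2.8,.154))
print(yaw())
E
```

```text
blue_tub ['top', 'scene'] [ 0.6317 -0.088   0.5331] 0.184
blue_tub ['top'] [ 0.6327 -0.0857  3.5573] 0.176
blue_tub ['scene'] [ 0.6289 -0.0915  0.59  ] 0.159
green_tub ['top', 'scene'] [0.6481 0.1126 1.0703] 0.183
green_tub ['top'] [0.6535 0.1148 1.0024] 0.277
green_tub ['scene'] [0.6464 0.1084 1.0866] 0.119
soap_dish ['top', 'scene'] [ 0.6373 -0.3049  0.2149] 0.557
soap_dish ['top'] [ 0.6371 -0.305   0.205 ] 0.116
soap_dish ['scene'] [ 0.6243 -0.3242  0.9397] 1.527
nail_brush ['top', 'scene'] [ 0.4579  0.2211 -0.8171] 0.233
nail_brush ['top'] [0.4599 0.2231 2.372 ] 0.312
nail_brush ['scene'] [0.4566 0.2192 2.3099] 0.186
cork_mat ['top', 'scene'] [0.4465 0.001  0.4276] 0.049
cork_mat ['top'] [4.4660e-01 2.0000e-03 3.5762e+00] 0.042
cork_mat ['scene'] [ 0.4451 -0.0007  0.4345] 0.046
cup [ 0.47106422 -0.19910652  0.1       ] bottle [0.61889777 0.26716366 0.154     ]
2.7988027820172783
```

```bash
python3 - <<'E'
from h import *
P=dict(blue_tub=(.6317,-.088,.533),green_tub=(.648,.1126,1.07),soap_dish=(.6371,-.305,.205),nail_brush=(.458,.221,-.817),cork_mat=(.4465,.001,.4276))
R={}
R["scene"]=dict(blue_tub=[206.1,181.4,57,40.6],green_tub=[245.2,243,35.4,52.2],soap_dish=[168.1,140.7,45.2,30.6],nail_brush=[360.7,236.9,39.8,35.7])
R["top"]=dict(blue_tub=[292.2,148.9,34.7,45.9],green_tub=[216.1,143.4,47.9,35.8],soap_dish=[370.4,149.1,30.5,38.9],nail_brush=[171.9,211.5,25.9,30.6])
rows=[]
for n in R:
    c=calibration(n); im=cv2.imread(f"pics/{n}0.png"); big=cv2.resize(im,None,fx=4,fy=4); row=[]
    for o in R[n]:
        m=mask(im[:,:,::-1].copy(),o,R[n][o]).astype(np.uint8)
        cs,_=cv2.findContours(m,0,2); b=big.copy(); cv2.drawContours(b,cs,-1,(0,0,255),1)
        h=cv2.convexHull(((proj(c,box(P[o],o))+.5)*4).astype(np.float32)).astype(int); cv2.polylines(b,[h],True,(0,255,255),1)
        x,y=[int(4*v) for v in R[n][o][:2]]; row.append(cv2.resize(b[y-130:y+130,x-130:x+130],(200,200)))
        hsv=cv2.cvtColor(im,cv2.COLOR_BGR2HSV)
    rows.append(np.hstack(row))
cv2.imwrite("pics/ov.png",np.vstack(rows))
E
```

```text
(no output)
```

View pics/ov.png

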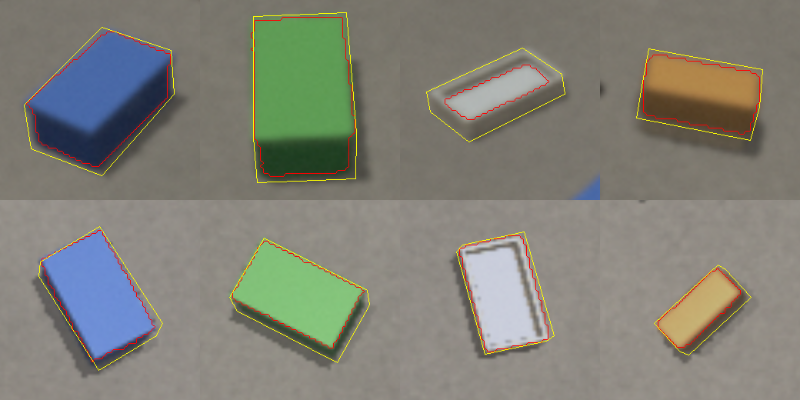

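```bash
cat >> h.py <<'E'
def go(x,y,z,th):
    s=get_obs(); w=s["ee_rot"]; m=Ro.from_quat([w[1],w[2],w[3],w[0]]).as_matrix()
    d=m.T@(np.array([x,y,z])-s["tool_pos"])/.3; t=-((th-yaw()+np.pi)%(2*np.pi)-np.pi)/np.pi
    print("row",d.round(4),round(t,4),"dist",np.linalg.norm(d)*.3, "q6",s["q"][5],"t",s["clock"])
E
python3 -c "
from h import *
go(.632,-.087,.16,.533)"
```

```text
row [-2.0817 -1.565   0.0991] 0.7212 dist 0.7818783870042827 q6 -0.0853789846036944 t 1.2
```

Emit:
jog_arm:
  rows: [-1, -0.75, 0.05, 0.36, -1, -0.75, 0.05, 0.36, -1, -0.75, 0.05, 0.36, -1, -0.75, 0.05, 0.36, -1, -0.75, 0.05, 0.36, -1, -0.75, 0.05, 0.36, -1, -0.75, 0.05, 0.36, -1, -0.75, 0.05, 0.36, -1, -0.75, 0.05, 0.36, -1, -0.75, 0.05, 0.36, -1, -0.75, 0.05, 0.36]
  gripper: 1

```text
clock: 2.12
tool_pos: [0.4097, 0.2505, 0.1748]
ee_rot: [0.0, 0.674, 0.739, 0.0]
force: [-0.5, -0.1, 0.4]
finger_gap: 1.002
grip_force: 0.0
```

```bash
python3 -c "
from h import *
go(.632,-.087,.16,.533)"
```

```text
row [-1.1887  0.6341  0.0493] 0.3598 dist 0.404448614978825 q6 0.3495441976253401 t 2.1167
```

Emit:
jog_arm:
  rows: [-1, 0.53, 0.05, 0.36, -1, 0.53, 0.05, 0.36, -1, 0.53, 0.05, 0.36, -1, 0.53, 0.05, 0.36, -1, 0.53, 0.05, 0.36, -1, 0.53, 0.05, 0.36, -1, 0.53, 0.05, 0.36, -1, 0.53, 0.05, 0.36, -1, 0.53, 0.05, 0.36, -1, 0.53, 0.05, 0.36, -1, 0.53, 0.05, 0.36]

```text
clock: 3.03
tool_pos: [0.5957, -0.0292, 0.1593]
ee_rot: [-0.001, 0.963, 0.268, -0.0]
force: [0.1, 0.3, 0.7]
finger_gap: 0.997
grip_force: 0.0
```

```bash
cat >> h.py <<'E'
def look(name,p0,z=0,save=None):
    "fit the top face in the wrist picture; z: underside height"
    s=get_obs(); c=wristcal(s); im=capture("wrist"); 
    if save: cv2.imwrite(save,im[:,:,::-1])
    rr=recognise("wrist",name); print([(np.round(r["rect"]),round(r["score"],2)) for r in rr[:2]])
    L,W,a,b=DIM[name]; DIM["f"]=(L,W,b-.002,b)
    e=proj(c,box(p0,"f",z)); r=[*((e.max(0)+e.min(0))/2),*(np.ptp(e,axis=0)+20)]
    print("expected",np.round(r))
    hsv=cv2.cvtColor(im,cv2.COLOR_RGB2HSV)
    m=mask(im,name,r).astype(np.uint8); sm=m[2::S,2::S][:384,:512]>0
    v=hsv[...,2]; thr,_=cv2.threshold(v[sm],0,255,cv2.THRESH_OTSU)
    if name.endswith("tub") or name=="nail_brush":
        med=np.median(v[sm]); HSV["f"]=((HSV[name][0][0],HSV[name][0][1],int(.75*med)),HSV[name][1])
    else: HSV["f"]=HSV[name]
    m=mask(im,"f" if name!="soap_dish" else name,r)
    x,f=fit([(m,c)],"f",p0,z); print(name,"fit",x.round(4),round(f,3)); 
    if save:
        h=cv2.convexHull(proj(c,box(x,"f",z)).astype(np.float32)).astype(int); o=im[:,:,::-1].copy()
        cs,_=cv2.findContours(m[2::S,2::S].astype(np.uint8),0,2); cv2.drawContours(o,cs,-1,(0,0,255),1); cv2.polylines(o,[h],True,(0,255,255),1); cv2.imwrite(save,o)
    return x
E
python3 -c "
from h import *
x=look('blue_tub',(.632,-.087,.533),0,'pics/w1.png')
go(x[0],x[1],.1,x[2])"
```

```text
[(array([326., 169.,  77., 112.]), 0.8)]
expected [329. 169.  92. 125.]
blue_tub fit [ 0.6302 -0.0834  0.4729] 0.06
row [0.0044 0.2165 0.1993] 0.0225 dist 0.08828885887636163 q6 0.8926916102019073 t 3.1333
```

View pics/w1.png

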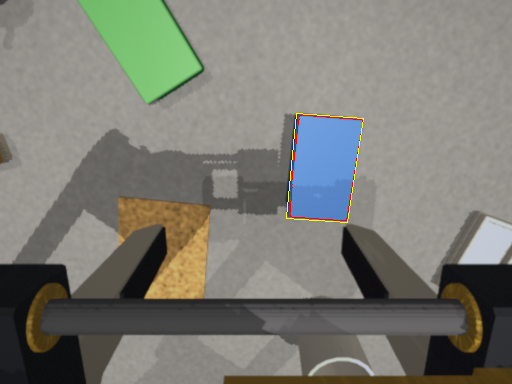

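Emit:
jog_arm:
  rows: [0.005, 0.217, 0.1, 0.022, 0.005, 0.217, 0.1, 0.022, 0.005, 0.217, 0.1, 0.022, 0.005, 0.217, 0.2, 0.022, 0.005, 0.217, 0.3, 0.022, 0.005, 0.217, 0.4, 0.022, 0.005, 0.217, 0.45, 0.022, 0.005, 0.217, 0.48, 0.022, 0.005, 0.217, 0.48, 0.022]

```text
clock: 3.88
tool_pos: [0.6286, -0.0839, 0.0137]
ee_rot: [-0.001, 0.972, 0.234, -0.002]
force: [-0.1, 1.6, -0.1]
finger_gap: 1.001
grip_force: 0.0
```

Emit:
jog_arm:
  rows: [0, 0, 0, 0, 0, 0, 0, 0, 0, 0, 0, 0, 0, 0, 0, 0, 0, 0, 0, 0, 0, 0, 0, 0, 0, 0, 0, 0, 0, 0, 0, 0]
  gripper: 0
  squeeze: 15

```text
clock: 4.55
tool_pos: [0.6305, -0.0861, 0.0158]
ee_rot: [-0.0, 0.973, 0.232, 0.0]
force: [-0.0, 0.0, -0.1]
finger_gap: 0.478
grip_force: 0.0
```

```bash
python3 -c "
from h import *
print(get_obs()['tool_pos'],yaw())
go(.63,-.084,.12,.473)
go(.446,.001,.12,.43)"
```

```text
[ 0.63046075 -0.0860633   0.01579119] 0.467642762838837
row [ 0.0017 -0.0068 -0.3474] -0.0017 dist 0.10423025465954158 q6 0.8869089889271805 t 4.55
row [-0.418  -0.5362 -0.3474] 0.012 dist 0.22905296669927708 q6 0.8869089889271805 t 4.55
```

Emit:
jog_arm:
  rows: [0, 0, 0, 0, 0, 0, 0, 0, 0, 0, 0, 0, 0, 0, 0, 0, 0, 0, 0, 0, 0, 0, 0, 0]

```text
clock: 5.05
tool_pos: [0.6305, -0.086, 0.0157]
ee_rot: [-0.0, 0.973, 0.232, -0.0]
force: [-0.5, -0.2, 0.5]
finger_gap: 0.044
grip_force: 0.0
```

```bash
python3 -c "
from h import *
im=capture('wrist');cv2.imwrite('pics/w2.png',im[:,:,::-1]); print(get_obs())"
```

```text
{'clock': 5.1, 'q': array([-2.16126943e-01,  3.66087385e-01,  1.54081040e+00,  9.43677302e-07,
        1.23472091e+00,  8.86917997e-01]), 'joint_vel': array([-0.00023049,  0.00072554,  0.00067513, -0.00039497,  0.00048395,
       -0.0001077 ]), 'effort': array([-3.14023157e-03, -6.36199737e+01, -4.49990988e+01,  5.74522465e-02,
       -4.97751951e-02,  3.56272876e-04]), 'tool_pos': array([ 0.63045854, -0.08600118,  0.01571487]), 'ee_rot': array([-6.06423371e-06,  9.72775549e-01,  2.31749283e-01, -1.15297576e-05]), 'force': array([-0.19567224,  0.05669382, -0.19103491]), 'ft_torque': array([-0.07371426,  0.15287366,  0.05480165]), 'grip_force': 0.0, 'finger_gap': 0.021386906546970758}
```

View pics/w2.png

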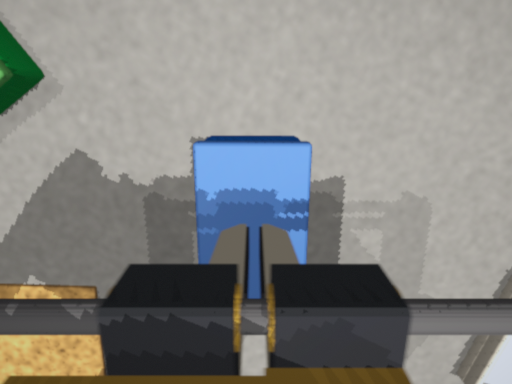

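```bash
python3 -c "
from h import *
s=get_obs();c=wristcal(s)
print(proj(c,[s['tool_pos'],s['tool_pos']+[0,0,.0188]]), proj(c,box((.63,-.0834,.473),'blue_tub'))[1::2])
print([proj(calibration(n),[s['tool_pos']]) for n in('top','scene')])
for n in('top','scene'):
    im=capture(n)[:,:,::-1]; u,v=proj(calibration(n),[s['tool_pos']])[0].astype(int); cv2.imwrite('pics/%s3.png'%n,cv2.resize(im[v-70:v+70,u-70:u+70],(400,400),interpolation=2))
cv2.imwrite('pics/b3.png',np.hstack([cv2.imread('pics/top3.png'),cv2.imread('pics/scene3.png')]))
"
```

```text
[[254.76396824 219.49703676]
 [254.85010327 232.2534721 ]] [[303.19899155 316.3891445 ]
 [198.67242001 316.90258715]
 [310.27959615 143.04604497]
 [188.23362817 143.76056601]]
[array([[290.33960204, 149.07897586]]), array([[207.20159633, 182.6378376 ]])]
```

View pics/b3.png

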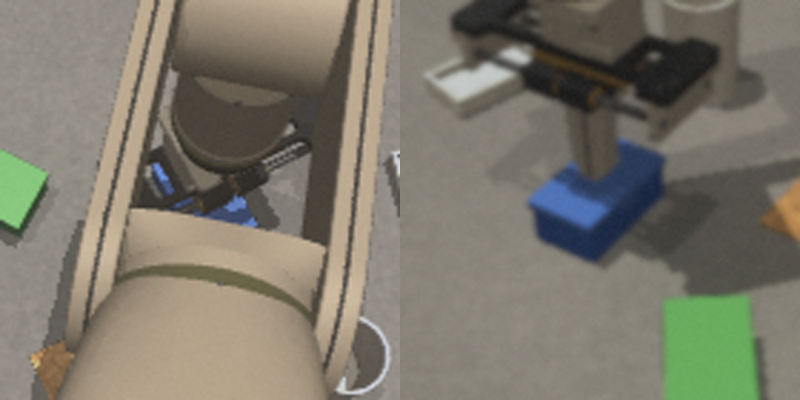

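The wrist and scene views agree: the fingers closed just above the lid, with their tips about 27 mm behind the reported TCP. I'll allow for that, raising, opening and then going lower.

Emit:
jog_arm:
  rows: [0, 0, -0.07, 0, 0, 0, -0.07, 0, 0, 0, -0.07, 0, 0, 0, -0.07, 0, 0, 0, -0.07, 0, 0, 0, -0.07, 0, 0, 0, -0.07, 0, 0, 0, -0.07, 0, 0, 0, -0.07, 0, 0, 0, -0.07, 0, 0, 0, -0.07, 0, 0, 0, -0.07, 0, 0, 0, -0.07, 0, 0, 0, -0.07, 0]
  gripper: 1

```text
clock: 6.37
tool_pos: [0.6305, -0.086, 0.0368]
ee_rot: [0.0, 0.973, 0.232, 0.0]
force: [0.2, -0.0, 0.5]
finger_gap: 0.957
grip_force: 0.0
```

Emit:
jog_arm:
  rows: [0.0, -0.003, 0.03, 0, 0.0, -0.003, 0.06, 0, 0.0, -0.003, 0.09, 0, 0.0, -0.003, 0.12, 0, 0.0, -0.003, 0.15, 0, 0, -0.003, 0.15, 0]

```text
clock: 6.87
tool_pos: [0.6278, -0.0848, -0.0116]
ee_rot: [-0.001, 0.973, 0.232, -0.002]
force: [0.3, -0.3, -0.8]
finger_gap: 0.999
grip_force: 0.0
```

Emit:
jog_arm:
  rows: [0, 0, 0, 0, 0, 0, 0, 0, 0, 0, 0, 0, 0, 0, 0, 0, 0, 0, 0, 0, 0, 0, 0, 0, 0, 0, 0, 0, 0, 0, 0, 0, 0, 0, 0, 0]
  gripper: 0
  squeeze: 15

```text
clock: 7.62
tool_pos: [0.6305, -0.0853, -0.0077]
ee_rot: [0.0, 0.973, 0.232, 0.0]
force: [-1.0, -0.5, 4.3]
finger_gap: 0.645
grip_force: 15.0
```

Emit:
jog_arm:
  rows: [0, 0, -0.05, 0, 0, 0, -0.1, 0, 0, 0, -0.15, 0, 0, 0, -0.2, 0, -0.1, -0.13, -0.2, 0, -0.2, -0.26, -0.2, 0.01, -0.3, -0.39, -0.2, 0.012, -0.4, -0.51, -0.2, 0.012, -0.418, -0.536, -0.2, 0.012, -0.418, -0.536, -0.2, 0.012, -0.418, -0.536, -0.2, 0.012, -0.418, -0.536, -0.2, 0.012]

```text
clock: 8.62
tool_pos: [0.4463, 0.0017, 0.0522]
ee_rot: [0.0, 0.977, 0.214, 0.001]
force: [0.1, -0.6, -0.0]
finger_gap: 0.644
grip_force: 15.0
```

```bash
python3 -c "
from h import *
go(.446,.001,-.0025,.43)
im=capture('wrist');cv2.imwrite('pics/w4.png',im[:,:,::-1])"
```

```text
row [-0.0022  0.0016  0.1824] 0.0001 dist 0.054728034282651994 q6 1.0293990506942454 t 8.6167
```

View pics/w4.png

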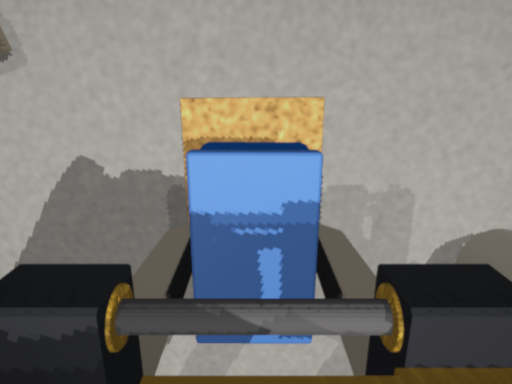

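The tub is held level (columns 187–322) and lines up with the mat (181–324), so I'll lower it.

Emit:
jog_arm:
  rows: [-0.002, 0.0015, 0.05, 0, -0.002, 0.0015, 0.1, 0, -0.002, 0.0015, 0.14, 0, -0.002, 0.0015, 0.16, 0, -0.002, 0.0015, 0.17, 0, -0.002, 0.0015, 0.178, 0, -0.002, 0.0015, 0.183, 0, -0.002, 0.0015, 0.183, 0, -0.002, 0.0015, 0.183, 0]

```text
clock: 9.42
tool_pos: [0.4459, 0.001, -0.0026]
ee_rot: [0.0, 0.977, 0.213, 0.0]
force: [0.1, 1.5, -0.8]
finger_gap: 0.646
grip_force: 15.0
```

Emit:
jog_arm:
  rows: [0, 0, 0, 0, 0, 0, 0, 0, 0, 0, 0, 0, 0, 0, 0, 0, 0, 0, 0, 0, 0, 0, 0, 0, 0, 0, 0, 0, 0, 0, 0, 0]
  gripper: 1

```text
clock: 10.08
tool_pos: [0.4453, 0.0011, -0.0032]
ee_rot: [-0.0, 0.977, 0.213, -0.0]
force: [0.1, -0.0, 0.4]
finger_gap: 0.999
grip_force: 0.0
```

Emit:
jog_arm:
  rows: [0, 0, -0.1, 0, 0, 0, -0.2, 0, 0, 0, -0.3, 0, 0, 0, -0.4, 0, 0, 0, -0.5, 0, 0, 0, -0.5, 0, 0, 0, -0.5, 0]

```text
clock: 10.67
tool_pos: [0.447, 0.0009, 0.1491]
ee_rot: [0.001, 0.977, 0.213, 0.002]
force: [0.0, 0.5, -1.7]
finger_gap: 1.0
grip_force: 0.0
```

```bash
python3 -c "
from h import *
x=look('blue_tub',(.446,.001,.43),.004,'pics/w5.png')
go(.65,.113,.145,1.05)"
```

```text
[(array([253., 174.,  71., 113.]), 0.77)]
expected [254. 175.  90. 128.]
blue_tub fit [0.4456 0.0025 0.4274] 0.758
row [ 0.7772 -0.0535  0.0023] -0.1973 dist 0.2337248669321849 q6 1.0280560565466734 t 10.7667
```

Emit:
jog_arm:
  rows: [0.777, -0.053, 0, -0.197, 0.777, -0.053, 0, -0.197, 0.777, -0.053, 0, -0.197, 0.777, -0.053, 0, -0.197, 0.777, -0.053, 0, -0.197, 0.777, -0.053, 0, -0.197, 0.777, -0.053, 0, -0.197, 0.777, -0.053, 0, -0.197]

```text
clock: 11.43
tool_pos: [0.6494, 0.1133, 0.143]
ee_rot: [-0.001, 0.865, 0.501, -0.003]
force: [-0.9, 0.7, 0.3]
finger_gap: 0.999
grip_force: 0.0
```

```bash
python3 -c "
from h import *
x=look('green_tub',(.65,.113,1.05),0,'pics/w6.png')
go(x[0],x[1],-.0077,x[2])"
```

```text
[(array([252., 172.,  70., 112.]), 0.57)]
expected [256. 174.  91. 129.]
green_tub fit [0.6486 0.1152 1.0766] 0.039
row [ 0.0086 -0.0048  0.5086] -0.0089 dist 0.15261970418392665 q6 0.6159480833995602 t 11.5333
```

View pics/w6.png

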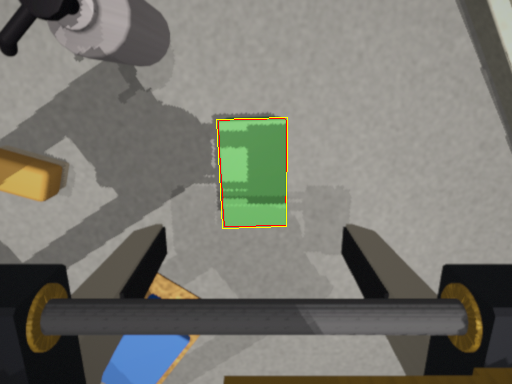

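The fit hugs the green lid (centre about 252,172), and the bottle is well clear.

Emit:
jog_arm:
  rows: [0.009, -0.005, 0.1, -0.009, 0.009, -0.005, 0.2, -0.009, 0.009, -0.005, 0.3, -0.009, 0.009, -0.005, 0.4, -0.009, 0.009, -0.005, 0.46, -0.009, 0.009, -0.005, 0.505, -0.009, 0.009, -0.005, 0.505, -0.009, 0.009, -0.005, 0.505, -0.009]

```text
clock: 12.2
tool_pos: [0.6499, 0.1154, -0.0045]
ee_rot: [-0.0, 0.859, 0.513, -0.0]
force: [0.5, 0.3, -0.1]
finger_gap: 0.996
grip_force: 0.0
```

Emit:
jog_arm:
  rows: [0, 0, 0, 0, 0, 0, 0, 0, 0, 0, 0, 0, 0, 0, 0, 0, 0, 0, 0, 0, 0, 0, 0, 0, 0, 0, 0, 0, 0, 0, 0, 0, 0, 0, 0, 0]
  gripper: 0

```text
clock: 12.95
tool_pos: [0.6509, 0.116, -0.0041]
ee_rot: [0.0, 0.858, 0.513, 0.0]
force: [-1.9, 0.1, 4.9]
finger_gap: 0.647
grip_force: 15.0
```

```bash
python3 -c "
from h import *
print(get_obs()['tool_pos'],yaw())
go(.446,.001,.1,.428)"
```

```text
[ 0.65087557  0.11600583 -0.00411985] 1.0772972080472236
row [-0.661  -0.4197 -0.3475] 0.2067 dist 0.2569849867322806 q6 0.5922874233838902 t 12.95
```

Emit:
jog_arm:
  rows: [0, 0, -0.1, 0, 0, 0, -0.2, 0, 0, 0, -0.3, 0, -0.05, -0.03, -0.347, 0.03, -0.15, -0.09, -0.347, 0.06, -0.26, -0.165, -0.347, 0.09, -0.36, -0.23, -0.347, 0.12, -0.46, -0.29, -0.347, 0.15, -0.56, -0.355, -0.347, 0.18, -0.64, -0.4, -0.347, 0.207, -0.661, -0.416, -0.347, 0.207, -0.661, -0.416, -0.347, 0.207, -0.661, -0.416, -0.347, 0.207, -0.661, -0.416, -0.347, 0.207]

```text
clock: 14.12
tool_pos: [0.4477, 0.0007, 0.0997]
ee_rot: [0.0, 0.977, 0.212, 0.0]
force: [0.4, 0.1, -1.6]
finger_gap: 0.646
grip_force: 15.0
```

```bash
python3 -c "
from h import *
go(.447,.0022,.0425,.428)
im=capture('scene');cv2.imwrite('pics/s7.png',cv2.resize(im[100:280,200:400,::-1],(600,540)))"
```

```text
row [-0.0004 -0.0055  0.1905] 0.0001 dist 0.057186136129509166 q6 1.0292868498135122 t 14.1167
```

View pics/s7.png

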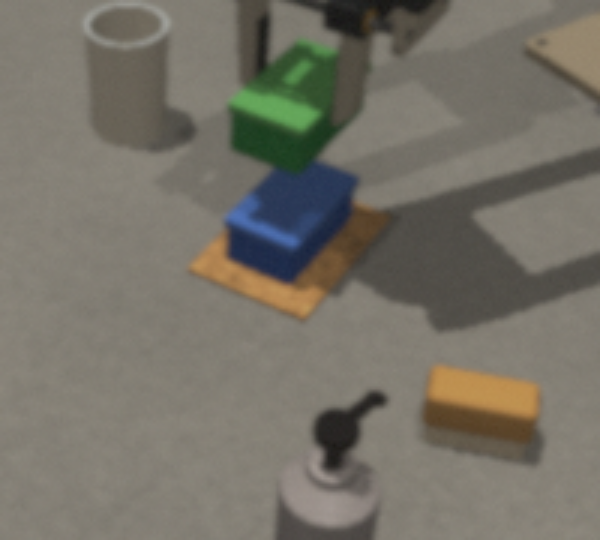

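The blue tub sits centred on the mat and the green one hangs level above it, so I'll lower it.

Emit:
jog_arm:
  rows: [0, -0.004, 0.05, 0, 0, -0.004, 0.1, 0, 0, -0.004, 0.14, 0, 0, -0.004, 0.16, 0, 0, -0.004, 0.172, 0, 0, -0.004, 0.182, 0, 0, -0.004, 0.189, 0, 0, -0.004, 0.191, 0, 0, -0.004, 0.191, 0, 0, -0.004, 0.191, 0]

```text
clock: 15.0
tool_pos: [0.4467, 0.0014, 0.0427]
ee_rot: [0.0, 0.977, 0.212, 0.0]
force: [0.6, 0.8, -2.4]
finger_gap: 0.645
grip_force: 15.0
```

Emit:
jog_arm:
  rows: [0, 0, 0, 0, 0, 0, 0, 0, 0, 0, 0, 0, 0, 0, 0, 0, 0, 0, 0, 0, 0, 0, 0, 0, 0, 0, 0, 0, 0, 0, 0, 0]
  gripper: 1

```text
clock: 15.67
tool_pos: [0.4462, 0.0015, 0.0421]
ee_rot: [-0.0, 0.977, 0.212, -0.0]
force: [-0.4, -0.0, -0.2]
finger_gap: 1.004
grip_force: 0.0
```

Emit:
jog_arm:
  rows: [0, 0, -0.1, 0, 0, 0, -0.2, 0, 0, 0, -0.3, 0, 0, 0, -0.35, 0, 0, 0, -0.35, 0, 0, 0, -0.35, 0]

```text
clock: 16.17
tool_pos: [0.4471, 0.0013, 0.148]
ee_rot: [0.0, 0.977, 0.212, 0.001]
force: [-0.1, -0.4, 0.0]
finger_gap: 0.997
grip_force: 0.0
```

```bash
python3 -c "
from h import *
x=look('green_tub',(.446,.001,.43),.046,'pics/w7.png')
go(.637,-.305,.14,.205)"
```

```text
[(array([255., 161., 106., 132.]), 0.71), (array([255., 188.,  83., 129.]), 0.6)]
expected [254. 188. 102. 144.]
green_tub fit [0.4441 0.0017 0.4262] 1.007
row [0.1583 1.1945 0.0178] 0.0706 dist 0.36153273517414053 q6 1.0321500761769855 t 16.2667
```

Emit:
jog_arm:
  rows: [0.13, 1, 0, 0.07, 0.13, 1, 0, 0.07, 0.13, 1, 0, 0.07, 0.13, 1, 0, 0.07, 0.13, 1, 0, 0.07, 0.13, 1, 0, 0.07, 0.13, 1, 0, 0.07, 0.13, 1, 0, 0.07, 0.13, 1, 0, 0.07, 0.13, 1, 0, 0.07]

```text
clock: 17.1
tool_pos: [0.6047, -0.2552, 0.1444]
ee_rot: [-0.001, 0.995, 0.103, -0.002]
force: [-0.0, -0.1, -0.1]
finger_gap: 1.001
grip_force: 0.0
```

```bash
python3 -c "
from h import *
x=look('soap_dish',(.637,-.305,.205),0,'pics/w8.png')
go(x[0],x[1],.04,x[2])"
```

```text
[(array([309., 147.,  69.,  99.]), 0.77), (array([ 10., 244.,  20.,  48.]), 0.39)]
expected [315. 146.  85. 122.]
soap_dish fit [ 0.6346 -0.3011  0.2037] 0.091
row [0.0645 0.1745 0.3527] 0.0013 dist 0.11963359943865862 q6 0.8872185230595208 t 17.2
```

View pics/w8.png

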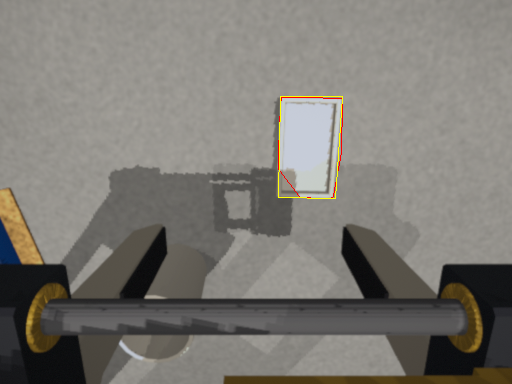

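Emit:
jog_arm:
  rows: [0.065, 0.175, 0.08, 0.001, 0.065, 0.175, 0.16, 0.001, 0.065, 0.175, 0.24, 0.001, 0.065, 0.175, 0.33, 0.001, 0.065, 0.175, 0.42, 0.001, 0.065, 0.175, 0.49, 0.001, 0.065, 0.175, 0.53, 0.001, 0.065, 0.175, 0.55, 0.001, 0.065, 0.175, 0.555, 0.001, 0.065, 0.175, 0.555, 0.001]

```text
clock: 18.03
tool_pos: [0.6364, -0.3026, -0.0182]
ee_rot: [0.0, 0.995, 0.102, 0.001]
force: [0.2, -0.3, 0.0]
finger_gap: 1.0
grip_force: 0.0
```

Emit:
jog_arm:
  rows: [0, 0, 0, 0, 0, 0, 0, 0, 0, 0, 0, 0, 0, 0, 0, 0, 0, 0, 0, 0, 0, 0, 0, 0, 0, 0, 0, 0, 0, 0, 0, 0, 0, 0, 0, 0]
  gripper: 0

```text
clock: 18.78
tool_pos: [0.6359, -0.3028, -0.0192]
ee_rot: [-0.0, 0.995, 0.102, 0.0]
force: [-0.4, 0.7, 2.7]
finger_gap: 0.6
grip_force: 15.0
```

```bash
python3 -c "
from h import *
print(get_obs()['tool_pos'],yaw())
go(.446,.0015,.13,.425)"
```

```text
[ 0.63587484 -0.3027729  -0.01917914] 0.2038938741267061
row [-0.4144 -1.1214 -0.4972] -0.0704 dist 0.3884441629249214 q6 0.8496500787583079 t 18.7833
```

Emit:
jog_arm:
  rows: [0, 0, -0.05, 0, 0, 0, -0.12, 0, 0, 0, -0.2, 0, 0, 0, -0.28, 0, 0, 0, -0.36, 0, 0, 0, -0.44, 0, 0, 0, -0.5, 0, -0.02, -0.05, -0.5, 0, -0.06, -0.15, -0.5, -0.01, -0.1, -0.26, -0.5, -0.02, -0.14, -0.37, -0.5, -0.03, -0.18, -0.48, -0.5, -0.04, -0.22, -0.59, -0.5, -0.05, -0.26, -0.7, -0.5, -0.06, -0.3, -0.81, -0.5, -0.07, -0.34, -0.91, -0.5, -0.07, -0.36, -0.97, -0.5, -0.07, -0.37, -1, -0.5, -0.07, -0.37, -1, -0.5, -0.07]

```text
clock: 20.37
tool_pos: [0.466, -0.0304, 0.1314]
ee_rot: [0.0, 0.977, 0.211, 0.001]
force: [0.5, -0.3, -1.3]
finger_gap: 0.598
grip_force: 15.0
```

```bash
python3 -c "
from h import *
go(.4467,.0025,.085,.425)"
```

```text
row [-0.0135 -0.1264  0.1546] 0.0002 dist 0.06005269538772784 q6 0.9701619569077933 t 20.3667
```

Emit:
jog_arm:
  rows: [-0.005, -0.03, 0, 0, -0.01, -0.08, 0.02, 0, -0.018, -0.12, 0.06, 0, -0.018, -0.124, 0.1, 0, -0.018, -0.124, 0.13, 0, -0.018, -0.124, 0.15, 0, -0.018, -0.124, 0.155, 0, -0.018, -0.124, 0.155, 0, -0.018, -0.124, 0.155, 0]

```text
clock: 21.12
tool_pos: [0.4466, -0.0003, 0.0844]
ee_rot: [0.0, 0.978, 0.21, 0.0]
force: [0.4, 0.8, -1.3]
finger_gap: 0.601
grip_force: 15.0
```

```bash
python3 -c "
from h import *
go(.4454,.0012,.0693,.425)
a=capture('scene')[70:250,200:400,::-1]; b=capture('wrist')[:,:,::-1]
cv2.imwrite('pics/s9.png',np.hstack([cv2.resize(a,(400,360)),cv2.resize(b,(400,360))]))"
```

```text
row [-0.0015 -0.0063  0.0504] -0.0006 dist 0.015231861447574742 q6 1.032175077619669 t 21.1167
```

View pics/s9.png

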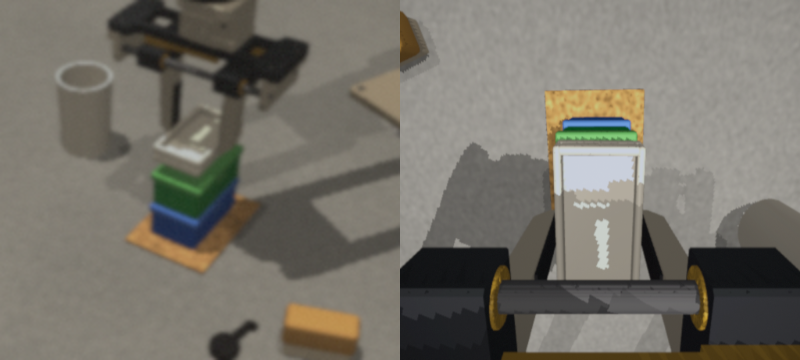

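The dish is level and aligned above the green tub, and the stack is square, so I'll lower it.

Emit:
jog_arm:
  rows: [-0.001, -0.005, 0.015, 0, -0.001, -0.005, 0.03, 0, -0.001, -0.005, 0.04, 0, -0.001, -0.005, 0.046, 0, -0.001, -0.005, 0.05, 0, -0.001, -0.005, 0.051, 0, -0.001, -0.005, 0.051, 0, -0.001, -0.005, 0.051, 0]

```text
clock: 21.88
tool_pos: [0.4454, 0.0014, 0.0689]
ee_rot: [0.0, 0.978, 0.21, 0.0]
force: [-0.2, -0.6, -1.6]
finger_gap: 0.6
grip_force: 15.0
```

Emit:
jog_arm:
  rows: [0, 0, 0, 0, 0, 0, 0, 0, 0, 0, 0, 0, 0, 0, 0, 0, 0, 0, 0, 0, 0, 0, 0, 0, 0, 0, 0, 0, 0, 0, 0, 0]
  gripper: 1

```text
clock: 22.55
tool_pos: [0.4453, 0.0014, 0.0689]
ee_rot: [-0.0, 0.978, 0.21, 0.0]
force: [-0.2, -0.2, 0.1]
finger_gap: 0.996
grip_force: 0.0
```

Emit:
jog_arm:
  rows: [0, 0, -0.1, 0, 0, 0, -0.2, 0, 0, 0, -0.28, 0, 0, 0, -0.28, 0, 0, 0, -0.28, 0]

```text
clock: 22.97
tool_pos: [0.4466, 0.0012, 0.1546]
ee_rot: [0.001, 0.978, 0.21, 0.002]
force: [0.2, 0.6, -1.0]
finger_gap: 1.003
grip_force: 0.0
```

```bash
python3 -c "
from h import *
x=look('soap_dish',(.445,.001,.425),.088)
go(.458,.221,.145,2.325)"
```

```text
[(array([254., 192.,  79., 128.]), 0.59)]
expected [254. 195. 100. 144.]
soap_dish fit [0.444  0.0012 0.4164] 1.185
row [ 0.3412 -0.6489  0.023 ] -0.6052 dist 0.22005198358801392 q6 1.0349580508455363 t 23.0667
```

Emit:
jog_arm:
  rows: [0.34, -0.65, 0, -0.605, 0.34, -0.65, 0, -0.605, 0.34, -0.65, 0, -0.605, 0.34, -0.65, 0, -0.605, 0.34, -0.65, 0, -0.605, 0.34, -0.65, 0, -0.605, 0.34, -0.65, 0, -0.605, 0.34, -0.65, 0, -0.605, 0.34, -0.65, 0, -0.605, 0.34, -0.65, 0, -0.605, 0.34, -0.65, 0, -0.605, 0.34, -0.65, 0, -0.605, 0.34, -0.65, 0, -0.605, 0.34, -0.65, 0, -0.605, 0.34, -0.65, 0, -0.605, 0.34, -0.65, 0, -0.605, 0.34, -0.65, 0, -0.605, 0.34, -0.65, 0, -0.605]

```text
clock: 24.57
tool_pos: [0.4571, 0.2208, 0.1513]
ee_rot: [-0.001, 0.398, 0.917, -0.001]
force: [0.9, -0.5, -0.2]
finger_gap: 0.998
grip_force: 0.0
```

```bash
python3 -c "
from h import *
x=look('nail_brush',(.458,.221,2.325),0,'pics/w10.png')
go(x[0],x[1],-.003,x[2])"
```

```text
[(array([255., 173.,  36.,  73.]), 0.56)]
expected [255. 176.  57.  95.]
nail_brush fit [0.4575 0.2229 2.3385] 0.168
row [0.0046 0.0051 0.5163] -0.005 dist 0.15490648054967596 q6 -0.4033278012384227 t 24.6667
```

View pics/w10.png

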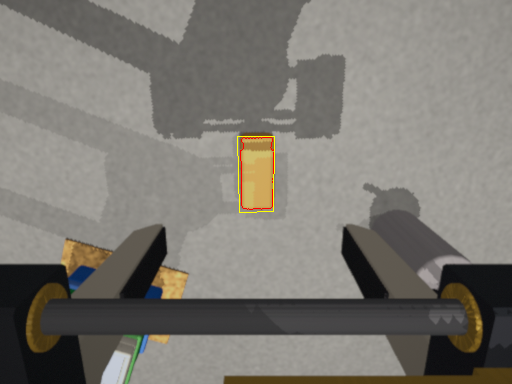

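Emit:
jog_arm:
  rows: [0.005, 0.005, 0.1, -0.005, 0.005, 0.005, 0.2, -0.005, 0.005, 0.005, 0.3, -0.005, 0.005, 0.005, 0.4, -0.005, 0.005, 0.005, 0.47, -0.005, 0.005, 0.005, 0.505, -0.005, 0.005, 0.005, 0.51, -0.005, 0.005, 0.005, 0.51, -0.005]

```text
clock: 25.33
tool_pos: [0.4579, 0.2231, -0.0002]
ee_rot: [-0.0, 0.39, 0.921, -0.0]
force: [0.4, 0.4, 0.4]
finger_gap: 1.002
grip_force: 0.0
```

Emit:
jog_arm:
  rows: [0, 0, 0, 0, 0, 0, 0, 0, 0, 0, 0, 0, 0, 0, 0, 0, 0, 0, 0, 0, 0, 0, 0, 0, 0, 0, 0, 0, 0, 0, 0, 0, 0, 0, 0, 0, 0, 0, 0, 0, 0, 0, 0, 0, 0, 0, 0, 0]
  gripper: 0
  squeeze: 12

```text
clock: 26.33
tool_pos: [0.4581, 0.2232, -0.0002]
ee_rot: [-0.0, 0.39, 0.921, -0.0]
force: [0.6, 0.2, -0.3]
finger_gap: 0.342
grip_force: 12.0
```

Emit:
jog_arm:
  rows: [0, 0, -0.1, 0, 0, 0, -0.2, 0, 0, 0, -0.3, 0, 0, 0, -0.4, 0, 0, 0, -0.47, 0, 0, 0, -0.5, 0, 0, 0, -0.5, 0, 0, 0, -0.5, 0]

```text
clock: 27.0
tool_pos: [0.458, 0.2231, 0.1491]
ee_rot: [-0.0, 0.39, 0.921, -0.0]
force: [0.6, -0.3, -0.2]
finger_gap: 0.343
grip_force: 12.0
```

```bash
python3 -c "
from h import *
go(.4455,.0015,.145,.423)"
```

```text
row [-0.5018 -0.5437  0.0136] 0.6102 dist 0.22200321372041523 q6 -0.41657155606595037 t 27.0
```

Emit:
jog_arm:
  rows: [-0.03, -0.03, 0, 0.035, -0.06, -0.065, 0, 0.07, -0.09, -0.1, 0, 0.105, -0.12, -0.13, 0, 0.14, -0.15, -0.16, 0, 0.175, -0.18, -0.195, 0, 0.21, -0.21, -0.23, 0, 0.245, -0.24, -0.26, 0, 0.28, -0.27, -0.29, 0, 0.315, -0.3, -0.325, 0, 0.35, -0.33, -0.36, 0, 0.385, -0.36, -0.39, 0, 0.42, -0.39, -0.42, 0, 0.455, -0.42, -0.455, 0, 0.49, -0.45, -0.485, 0, 0.525, -0.48, -0.52, 0, 0.56, -0.502, -0.544, 0, 0.595, -0.502, -0.544, 0, 0.61, -0.502, -0.544, 0, 0.61, -0.502, -0.544, 0, 0.61]

```text
clock: 28.67
tool_pos: [0.4444, 0.0016, 0.1477]
ee_rot: [-0.001, 0.977, 0.211, -0.002]
force: [0.0, 0.7, -0.0]
finger_gap: 0.343
grip_force: 12.0
```

```bash
python3 -c "
from h import *
go(.4455,.0015,.0983,.423)
a=capture('scene')[70:250,200:400,::-1]; b=capture('wrist')[:,:,::-1]
cv2.imwrite('pics/s11.png',np.hstack([cv2.resize(a,(400,360)),cv2.resize(b,(400,360))]))"
```

```text
row [0.0036 0.0021 0.1648] 0.0007 dist 0.04945227645926795 q6 1.0334912853029468 t 28.6667
```

View pics/s11.png

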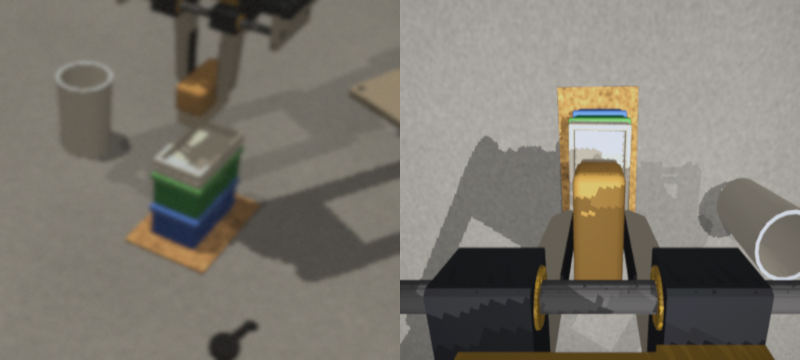

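The stack is neat and the brush (centre column 599) lines up with the dish (569–632), so I'll lower it.

Emit:
jog_arm:
  rows: [0.003, 0.002, 0.04, 0, 0.003, 0.002, 0.08, 0, 0.003, 0.002, 0.11, 0, 0.003, 0.002, 0.13, 0, 0.003, 0.002, 0.145, 0, 0.003, 0.002, 0.156, 0, 0.003, 0.002, 0.163, 0, 0.003, 0.002, 0.165, 0, 0.003, 0.002, 0.165, 0, 0.003, 0.002, 0.165, 0]

```text
clock: 29.6
tool_pos: [0.4471, 0.0013, 0.1008]
ee_rot: [0.0, 0.978, 0.21, 0.0]
force: [-0.0, -0.2, -0.0]
finger_gap: 0.347
grip_force: 12.0
```

```bash
python3 -c "
from h import *
o=get_obs();print(o['tool_pos'],o['force'])"
```

```text
[0.44705473 0.00127    0.10076118] [-0.00920022 -0.22330241 -0.0263268 ]
```

Emit:
jog_arm:
  rows: [-0.003, 0, 0.004, 0, -0.003, 0, 0.008, 0, -0.003, 0, 0.008, 0, -0.003, 0, 0.008, 0]

```text
clock: 29.93
tool_pos: [0.4459, 0.0009, 0.0979]
ee_rot: [0.0, 0.978, 0.21, 0.0]
force: [0.1, 0.3, -0.2]
finger_gap: 0.347
grip_force: 12.0
```

Emit:
jog_arm:
  rows: [0, 0, 0, 0, 0, 0, 0, 0, 0, 0, 0, 0, 0, 0, 0, 0, 0, 0, 0, 0, 0, 0, 0, 0, 0, 0, 0, 0, 0, 0, 0, 0]
  gripper: 0.7

```text
clock: 30.6
tool_pos: [0.4459, 0.001, 0.0979]
ee_rot: [0.0, 0.978, 0.21, -0.0]
force: [0.4, -0.2, -1.1]
finger_gap: 0.697
grip_force: 0.0
```

Emit:
jog_arm:
  rows: [0, 0, -0.05, 0, 0, 0, -0.12, 0, 0, 0, -0.2, 0, 0, 0, -0.3, 0, 0, 0, -0.4, 0, 0, 0, -0.4, 0, 0, 0, -0.4, 0, 0, 0, -0.4, 0]

```text
clock: 31.27
tool_pos: [0.4457, 0.001, 0.2173]
ee_rot: [-0.0, 0.978, 0.21, -0.0]
force: [-0.3, -0.5, 0.6]
finger_gap: 0.697
grip_force: 0.0
```

```bash
python3 -c "
from h import *
a=capture('scene')[70:250,200:400,::-1]; b=capture('wrist')[:,:,::-1]
cv2.imwrite('pics/s12.png',np.hstack([cv2.resize(a,(400,360)),cv2.resize(b,(400,360))]))"
```

```text
(no output)
```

View pics/s12.png

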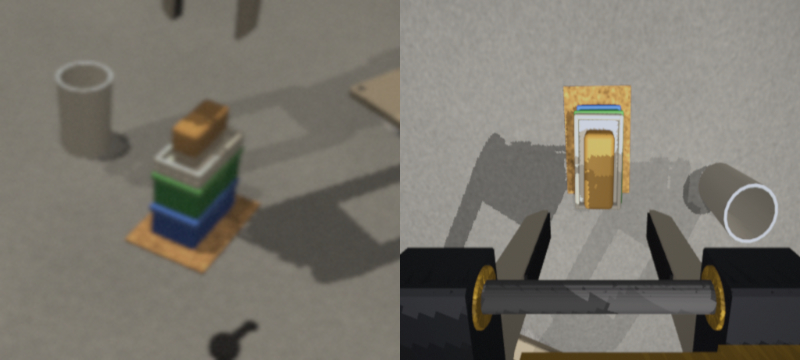

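```bash
python3 -c "
from h import *
s=get_obs();c=wristcal(s)
f=lambda n,z:(lambda e:(e[:,0].min()*400/512+400,e[:,0].max()*400/512+400,e[:,1].min()*360/384,e[:,1].max()*360/384))(proj(c,box((.4455,.0012,.423),n,z)[1::2]))
print(np.round(f('nail_brush',.098)),np.round(f('soap_dish',.088)),np.round(f('blue_tub',.004)),np.round(f('green_tub',.046)))"
```

```text
[583. 615. 133. 211.] [574. 624. 113. 209.] [576. 621. 105. 190.] [574. 624. 109. 203.]
```

The last picture shows the brush at columns 584–614 and rows 130–208, within about 3 px of where it should be, and the dish and tubs match too. I'll hand the job in.

```bash
python3 -c "
from plant import *
print(finish_job())"
```

```text
the job is handed in; nothing more can be done
None
```

The job is handed in: the blue tub, green tub, soap dish and nail brush are stacked on the cork mat. They looked level and centred to within about 3 mm in the last pictures, and the cup and bottle were never touched; no verdict came back.

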